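# Load a label roll on the bench dispenser and cap it

## Robot

A 6-joint arm with a two-finger parallel gripper is mounted at the origin on the work surface. World frame = base frame: x ahead of the robot, y to its left, z up, the work surface at z = 0. Lengths are in m, angles in rad, forces in N, time in s.
With the tool pointing down it reaches from about 0.375 to 0.975 m from the base axis. Payload 3.8 kg.
Tool frame: the origin (TCP) lies at the very end of the fingers, on their centre line; the grasp point (between the pads) lies 19 mm behind it; z points along the fingers, y is the direction in which the jaws open and shut (so a half turn about z gives the same grasp; the last joint's range is limited). The gripper opens to 85 mm and grips with 20 to 120 N. Pads are 22 mm wide; open, the fingers measure 114 mm over their backs; the gripper's body (76 mm by 85 mm) begins 54 mm behind the grasp point. The pads swing forward as they close: fully open they stand 13 mm farther back than shut.
Start: joints at [1.175, 0.264, 1.604, -0, 1.274, -0.037], TCP at [0.237, 0.632, 0.194] pointing down, gripper open.
Joint ranges: [-2.63, 2.63], [-0.94, 2.18], [0.31, 2.57], [-1.31, 4.45], [0, 2.66], [-2.55, 2.55]. Speed limits (rad/s): [2.57, 2.57, 3.14, 3.14, 3.14, 3.14].

## Interface

Orientations are given as a rotation vector (axis times angle).
In Python, from workcell import status, read_camera, camera_info, order gives the robot as it stands.
- The arm moves only by the tool move_arm, never from a script. Its argument "deltas" is a list of rows, each a list of 3 entries, a list of its own where there are three numbers: the turn, a rotation vector about the world's x, y, z as a fraction of full scale, then the shift along the world's x, y, z as a fraction of full scale, then the closure, from -1 (fully open) to 1 (shut), so that 0 is half open. A call has 1 to 20 rows; each row is the pose to reach, as a shift and turn from the pose commanded when the call began; what a row does not reach only later rows make up. Full scale, the value 1, is 0.1 m for a shift and pi/2 rad for a turn. A row lasts 1/8 s, in which the tool goes at most 62.5 mm and 10.7 degrees, less where a joint would pass 70% of its speed; a pose out of reach is approached as far as the arm can. A call with a number of a shift or a turn outside -1 to 1 is refused whole. A call with a gripper value outside its range is refused whole. The fingers move at their own pace and stop on an object; "grip_force" is the grip in N (left out, the last holds). Time passes only in rows, so rows that repeat a pose let the fingers close. It gives the time, the measured TCP pose, the force and the opening at its end, in the units of the state.
- status.read_state(): the state, without advancing time (a new reading comes with each control period).
- read_camera(name): name is "side" or "top" or "wrist"; returns (picture, depth): 384x512x3 uint8, red, green, blue; 384x512 float32, m along the optical axis (not along the pixel's ray), 0 where there is no reading.
- camera_info(name): a dict with "K" (3x3 intrinsics, pixels), "R" (3x3) and "t" (3): a world point X has camera coordinates R X + t. Camera axes: x right, y down, z forward; pixel columns grow to the right and rows downward; lengths in m; the calibration is good to about 2 mm. A picture is of the moment at which its call begins: read the wrist's pose just before it. camera_info takes no time and is no camera call; for the wrist camera it gives the pose at the moment of the call.
- order.finish_job(): hands the job in, once; it reports no verdict.
The state is a dict: "time": time; "q": joint angles; "joint_vel": joint speeds; "joint_torque": joint torques, N m; "tool_pos": TCP position; "tcp_rot": TCP orientation; "wrist_force": force on the tool from outside, world axes, zero at the start; "torque": the same for the moment, N m; "width": opening from 0.0 (shut) to 1.0 (fully open).
Only numpy, scipy, OpenCV 4.12 (cv2) and the standard library are available. Lean on these libraries where they do the work, as an engineer would, in place of code of your own. Each camera call takes 0.05 s, during which the arm holds its last target. There are 200 camera calls.

## Task

Load the label dispenser on the lab bench: put the yellow label roll flat down over the upright spindle until it sits fully home on the black platter, then fit the red retaining cap on the thin stud of the spindle so that it rests flush on the roll. Lower both into place rather than dropping them, and leave the blue roll, the amber bottle, the tube rack and the tip box where they stand.

Things in the scene. Friction and masses are not known exactly. Their poses are not given: they have to be found in the camera images.
- spindle_foot (a point): On the spindle axis, on top of the round black platter (72 mm across), 30 mm above the bench; z up, x towards the steel peel bar (92 mm from the axis, 100 mm long along y, top 62 mm above the bench). The dispenser is fixed: grey base 22 mm high, x from -56 to 109 mm, y +-56 mm. Spindle 22 mm in diameter up to 37 mm above this point, tapering to 16 mm at 42 mm; above that the stud.
- spindle_tip (a point): Top of the bare steel stud, on the spindle axis, 63 mm above spindle_foot (93 mm above the bench). The stud is 10 mm in diameter and 21 mm long, its last 4 mm tapering to 6 mm across.
- roll_center (a point): Centre, half-way up, of the yellow label roll: a rigid upright tube 56 mm in outer diameter, 45 mm high, cardboard core with a 26 mm bore right through, about 0.11 kg. Starts standing on the bench, axis (z) up. Seated, its centre lies 22.5 mm above spindle_foot and the stud stands 18 mm out of its top.
- cap_center (a point): Centre, half-way up, of the red retaining cap, 38 mm high: flange 44 mm in diameter and 6 mm thick at the bottom, above it a round knob 30 mm in diameter and 32 mm high. A blind bore 14 mm in diameter, 26 mm deep, opens in its underside. About 0.06 kg. Starts on its flange on the bench (z up). Seated on the roll, its centre lies 41.5 mm above the roll's centre.
- spare_center (a point): Centre, half-way up, of the blue spare label roll, same shape and size as the yellow one, standing on the bench. Leave it alone.
- bottle_mid (a point): Centre of the amber glass bottle with a white cap, 64 mm in diameter, 135 mm high, standing on the bench. Leave it alone.
- rack_mid (a point): Centre of the block of the flat white tube rack, 100 x 200 x 30 mm (x, y, z), small capped tubes standing 14 mm out of it. Leave it alone.
- tips_mid (a point): Point 30 mm up the middle of the white box of pipette tips with a red deck and orange tips, 85 x 120 mm (x, y), 67 mm high. Leave it alone.
Not all that is in view belongs to the job. Of the things that look like the part that bears cap_center, the larger one is meant. Several things look just like the part that bears roll_center: the one meant starts farthest to the robot's right.

How it is judged:
By the outcome, as a careful person would: the job done as asked, in the order asked, and still so for the second after the job is handed in, with the robot touching nothing.
It also fails if it takes over 54 s, if anything falls off the work surface, if the arm or the gripper's body presses on something with over 40 N, if the wrist force passes 120 N, or if a joint passes its speed limit or range.

## Working session

There is one attempt and no reset: what is moved stays moved. The work goes in short steps, Python scripts to look and compute and a tool call to move; the robot and the scene stay as the last step left them, time stands still between calls to the robot, and variables do not carry over. Pictures are saved under pics/ and viewed, about 8 in all and at most 12, crops included, and the job is handed in when it is done.

Besides the shell and the picture viewer there is one more tool, called after "Request:" in YAML: its name, and indented under it one key for each argument. move_arm: Moves the arm, as the interface text tells. Its arguments: {"type":"object","properties":{"deltas":{"type":"array","items":{"type":"array"}},"grip_force":{"type":"number"}},"required":["deltas"]}

```bash
mkdir -p pics
cat > h.py <<'E'
import numpy as np, cv2
from workcell import status, read_camera, camera_info, order
def shot(n):
    ci=camera_info(n); p,d=read_camera(n); return p,d,ci
def world(ci,d):
    K,R,t=[np.array(ci[k]) for k in('K','R','t')]
    v,u=np.mgrid[:d.shape[0],:d.shape[1]]
    X=np.stack([(u-K[0,2])/K[0,0]*d,(v-K[1,2])/K[1,1]*d,d],-1)
    return (X-t)@R
def save(n,p,s=1): cv2.imwrite('pics/'+n,cv2.resize(p[:,:,::-1],None,fx=s,fy=s,interpolation=cv2.INTER_CUBIC))
E
python3 - <<'E'
from h import *
print(status.read_state())
for n in('top','side'):
    p,d,ci=shot(n); save(n+'.png',p,1.5); np.savez(n+'.npz',p=p,d=d,**ci); print(n,ci)
E
```

```text
{'time': 0.0, 'q': array([ 1.17508148e+00,  2.64748998e-01,  1.60541571e+00,  6.40985661e-06,
        1.27368838e+00, -3.68880866e-02]), 'joint_vel': array([ 6.69116905e-04,  4.17569195e-04, -1.01327861e-03, -1.89487236e-03,
        5.49493345e-04, -3.35174072e-05]), 'joint_torque': array([ 1.42747816e-03, -5.15112054e+01, -3.67314148e+01,  1.14926029e-04,
        1.28049802e-02, -3.93861669e-06]), 'tool_pos': array([0.23671492, 0.63124387, 0.1929424 ]), 'tcp_rot': array([-0.56053969, -3.09067988,  0.00346534]), 'wrist_force': array([-0.49820197,  0.32359231, -0.05571817]), 'torque': array([0.05292879, 0.01357171, 0.03532443]), 'width': 0.9988991042462065}
top {'K': array([[398.4713336 ,   0.        , 253.05808978],
       [  0.        , 398.4713336 , 196.38611971],
       [  0.        ,   0.        ,   1.        ]]), 'R': array([[ 0.02015568, -0.99956441, -0.02155764],
       [-0.99336314, -0.01757913, -0.113669  ],
       [ 0.11324053,  0.02370564, -0.99328477]]), 't': array([0.08207795, 0.64484617, 1.17450631])}
side {'K': array([[435.75429867,   0.        , 258.01369746],
       [  0.        , 435.75429867, 198.13734071],
       [  0.        ,   0.        ,   1.        ]]), 'R': array([[ 0.96292321, -0.2694798 , -0.01263074],
       [-0.19135172, -0.64924857, -0.73611196],
       [ 0.19016682,  0.7112362 , -0.67674194]]), 't': array([-0.58033626,  0.23036863,  1.09403198])}
```

View pics/top.png

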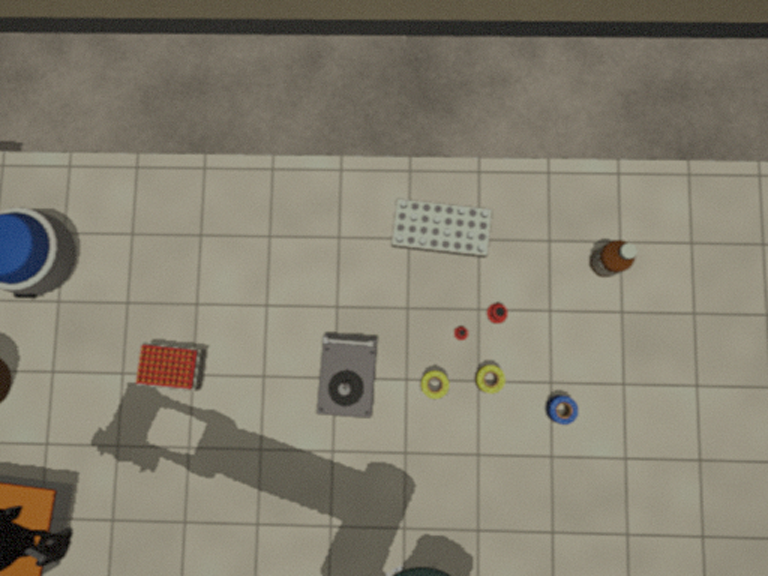

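View pics/side.png

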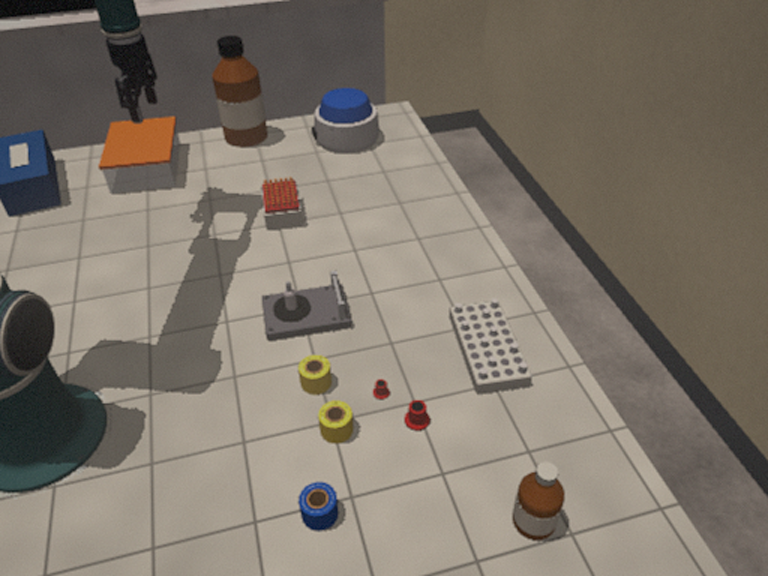

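Top view: yellow rolls at (434,384) and (490,378), and the right one is the target. Red caps at (461,333) small and (497,313) large; the large one is the target. The blue roll is at (563,409) and the spindle at about (345,388). I'll localise these and check the choice in one crop.

Run:
```python
from h import *
crops=[]
for n,boxes in (('top',dict(yR=(490,378),yL=(434,384),capL=(497,313),capS=(461,333),blue=(563,409),disp=(347,375))),('side',dict(yR=(335,421),yL=(315,374),capL=(417,414),capS=(381,388),blue=(318,505),disp=(300,305)))):
    z=np.load(n+'.npz'); W=world(z,z['d']); p=z['p']
    hsv=cv2.cvtColor(p,cv2.COLOR_RGB2HSV)
    for k,(u,v) in boxes.items():
        u=int(u/1.5);v=int(v/1.5); r=24
        sl=np.s_[v-r:v+r,u-r:u+r]; w=W[sl];h=hsv[sl]
        hue=h[...,0].astype(int); S=h[...,1]
        m={'y':(abs(hue-28)<8)&(S>110),'c':((hue<8)|(hue>172))&(S>110),'b':(abs(hue-112)<15)&(S>110),'d':np.ones_like(S,bool)}[k[0]]
        lab,L,st,cen=cv2.connectedComponentsWithStats(m.astype(np.uint8))[:4]
        c=L[r-6:r+6,r-6:r+6]; c=c[c>0]
        if len(c)==0: print(n,k,'none');continue
        m=L==np.bincount(c).argmax()
        q=w[m]; q=q[np.isfinite(q).all(1)]
        if k=='disp':
            big=W[v-40:v+40,u-40:u+40].reshape(-1,3)
            for zl,zh in((.015,.026),(.027,.034),(.05,.066),(.07,.1)):
                b=big[(big[:,2]>zl)&(big[:,2]<zh)]; print(n,k,zl,len(b),b.mean(0).round(4) if len(b) else'',b.min(0).round(4) if len(b) else '',b.max(0).round(4) if len(b) else '')
            continue
        zt=np.percentile(q[:,2],95); t=q[q[:,2]>zt-.006]
        c,rad=cv2.minEnclosingCircle(t[:,:2].astype(np.float32))
        print(n,k,len(q),'ztop',zt.round(4),'mean',t.mean(0).round(4),'mid',((t.max(0)+t.min(0))/2)[:2].round(4),'circ',np.round(c,4),round(rad,4))
z=np.load('top.npz')['p'];s=np.load('side.npz')['p']
a=cv2.resize(z[190:290,210:395],(740,400),interpolation=2);b=cv2.resize(s[180:300,165:345],(600,400),interpolation=2)
cv2.imwrite('pics/c1.png',a[:,:,::-1]);cv2.imwrite('pics/c2.png',b[:,:,::-1])
```

```text
top yR 214 ztop 0.0489 mean [ 0.4782 -0.129   0.0457] mid [ 0.479  -0.1294] circ [ 0.4789 -0.1285] 0.0269
top yL 198 ztop 0.048 mean [ 0.4666 -0.0183  0.0528] mid [0.4729 0.0113] circ [0.4819 0.0113] 0.0594
top capL 118 ztop 0.0406 mean [ 0.6109 -0.1428  0.0618] mid [ 0.5666 -0.0471] circ [ 0.5622 -0.0471] 0.126
top capS 56 ztop 0.0284 mean [ 0.5705 -0.0751  0.0257] mid [ 0.5707 -0.0742] circ [ 0.5711 -0.0745] 0.0099
top blue 148 ztop 0.0476 mean [ 0.4237 -0.2682  0.0447] mid [ 0.4234 -0.2703] circ [ 0.4224 -0.2696] 0.0264
top disp 0.015 1387 [0.4812 0.1564 0.0211] [0.3964 0.0987 0.015 ] [0.5646 0.2177 0.026 ]
top disp 0.027 338 [0.4563 0.1592 0.0297] [0.42   0.1091 0.027 ] [0.5575 0.2049 0.0337]
top disp 0.05 109 [0.5403 0.153  0.0583] [0.4458 0.1038 0.0509] [0.5535 0.2018 0.0659]
top disp 0.07 25 [0.4558 0.1587 0.0793] [0.4463 0.1508 0.07  ] [0.4635 0.1686 0.096 ]
side yR 418 ztop 0.0459 mean [ 0.4791 -0.1345  0.0473] mid [ 0.4498 -0.4429] circ [ 0.4408 -0.4433] 0.3448
side yL 371 ztop 0.0458 mean [ 0.4647 -0.0325  0.0567] mid [ 0.4433 -0.3887] circ [ 0.4311 -0.3887] 0.398
side capL 212 ztop 0.0383 mean [ 0.6098 -0.1598  0.0503] mid [ 0.5107 -0.4589] circ [ 0.51   -0.4601] 0.3447
side capS 90 ztop 0.0269 mean [ 0.5648 -0.1013  0.0563] mid [ 0.4872 -0.4241] circ [ 0.4805 -0.4241] 0.3709
side blue 458 ztop 0.0458 mean [ 0.4222 -0.2788  0.0502] mid [ 0.4216 -0.5149] circ [ 0.4093 -0.5149] 0.2705
side disp 0.015 1053 [0.4804 0.1485 0.0206] [0.3973 0.0973 0.015 ] [0.5648 0.2179 0.026 ]
side disp 0.027 239 [0.4607 0.1529 0.0294] [0.4202 0.1015 0.027 ] [0.5534 0.2004 0.0334]
side disp 0.05 116 [0.5198 0.1511 0.0579] [0.4439 0.103  0.0501] [0.554  0.2026 0.0647]
side disp 0.07 31 [0.4543 0.1574 0.0804] [0.4468 0.15   0.0706] [0.4605 0.1621 0.0922]
```

View pics/c1.png

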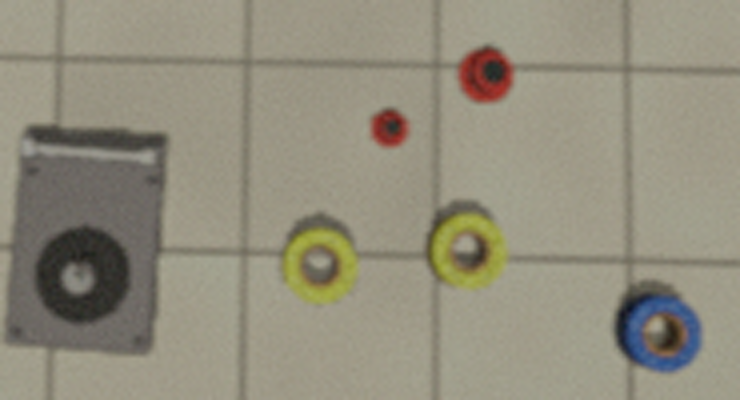

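The crop confirms the choice: large cap at (487,73), target roll at (468,250), with the distractors to their left. Next I move to above the target roll and turn the jaws along x.

Request:
move_arm:
  deltas:
    - [[0,0,-0.0966],[0.15,-0.475,0.3],-1]
    - [[0,0,-0.0966],[0.303,-0.95,0.6],-1]
    - [[0,0,-0.0966],[0.303,-0.95,0.6],-1]

```text
time: 0.48
tool_pos: [0.2691, 0.5361, 0.2576]
tcp_rot: [0.797, 3.037, 0.007]
wrist_force: [-0.2, 0.7, 0.1]
width: 1.0
```

Request:
move_arm:
  deltas:
    - [[0,0,-0.0966],[0.15,-0.475,0],-1]
    - [[0,0,-0.0966],[0.303,-0.95,0],-1]
    - [[0,0,-0.0966],[0.303,-0.95,0],-1]

```text
time: 0.85
tool_pos: [0.2978, 0.4399, 0.2531]
tcp_rot: [-1.025, -2.969, 0.003]
wrist_force: [-0.1, -0.3, -0.3]
width: 1.002
```

Request:
move_arm:
  deltas:
    - [[0,0,-0.0966],[0.15,-0.475,0],-1]
    - [[0,0,-0.0966],[0.303,-0.95,0],-1]
    - [[0,0,-0.0966],[0.303,-0.95,0],-1]

```text
time: 1.23
tool_pos: [0.3282, 0.346, 0.2536]
tcp_rot: [-1.247, -2.883, 0.001]
wrist_force: [-0.0, 0.7, 0.8]
width: 1.0
```

Request:
move_arm:
  deltas:
    - [[0,0,-0.0966],[0.15,-0.475,0],-1]
    - [[0,0,-0.0966],[0.303,-0.95,0],-1]
    - [[0,0,-0.0966],[0.303,-0.95,0],-1]

```text
time: 1.6
tool_pos: [0.3589, 0.2515, 0.2539]
tcp_rot: [-1.463, -2.78, -0.0]
wrist_force: [0.2, 0.6, 0.2]
width: 1.0
```

Run:
```python
from h import *
s=status.read_state();print(s['time'],s['tool_pos'],s['tcp_rot'],s['q'])
ci=camera_info('wrist');R,t=np.array(ci['R']),np.array(ci['t']);print(-R.T@t,R,ci['K'])
```

```text
1.6 [0.35890266 0.25154831 0.25392576] [-1.46263089e+00 -2.77994044e+00 -9.90530617e-05] [ 5.54174623e-01 -2.31558161e-01  1.99811986e+00  3.46704594e-04
  1.37515808e+00 -4.80125244e-02]
[0.31578828 0.31439968 0.43375903] [[ 8.24236205e-01  5.66246027e-01  3.39418942e-04]
 [ 5.39279531e-01 -7.85165865e-01  3.04453858e-01]
 [ 1.72662288e-01 -2.50758851e-01 -9.52527025e-01]] [[290.314427     0.         257.15189904]
 [  0.         290.314427   193.80341345]
 [  0.           0.           1.        ]]
```

Run:
```python
from h import *
p,d,ci=shot('wrist'); np.savez('w1.npz',p=p,d=d,**ci); save('w1.png',p,1.5)
```

Request:
move_arm:
  deltas:
    - [[0,0,-0.0966],[0.15,-0.475,0],-1]
    - [[0,0,-0.0966],[0.303,-0.95,0],-1]
    - [[0,0,-0.0966],[0.303,-0.95,0],-1]

```text
time: 2.02
tool_pos: [0.3894, 0.1568, 0.2541]
tcp_rot: [-1.669, -2.661, -0.0]
wrist_force: [0.6, 0.4, -0.1]
width: 0.999
```

Request:
move_arm:
  deltas:
    - [[0,0,-0.0966],[0.15,-0.475,0],-1]
    - [[0,0,-0.0966],[0.303,-0.95,0],-1]
    - [[0,0,-0.0966],[0.303,-0.95,0],-1]

```text
time: 2.4
tool_pos: [0.4199, 0.062, 0.2541]
tcp_rot: [-1.865, -2.527, -0.001]
wrist_force: [-0.1, 0.3, -0.0]
width: 1.002
```

Request:
move_arm:
  deltas:
    - [[0,0,-0.0966],[0.15,-0.475,0],-1]
    - [[0,0,-0.0966],[0.303,-0.95,0],-1]
    - [[0,0,-0.0966],[0.303,-0.95,0],-1]

```text
time: 2.78
tool_pos: [0.4504, -0.0326, 0.254]
tcp_rot: [-2.05, -2.379, -0.001]
wrist_force: [-0.7, 0.9, 0.2]
width: 1.001
```

Request:
move_arm:
  deltas:
    - [[0,0,-0.0966],[0.15,-0.475,0],-1]
    - [[0,0,-0.0966],[0.303,-0.95,0],-1]
    - [[0,0,-0.0966],[0.303,-0.95,0],-1]
    - [[0,0,-0.0966],[0.303,-0.95,0],-1]

```text
time: 3.28
tool_pos: [0.4797, -0.1254, 0.2539]
tcp_rot: [-2.22, -2.22, -0.001]
wrist_force: [0.5, -0.1, 0.2]
width: 0.998
```

Run:
```python
from h import *
p,d,ci=shot('wrist'); np.savez('w2.npz',p=p,d=d,**ci)
p1=np.load('w1.npz')['p']
im=np.vstack([cv2.resize(x,(400,300),interpolation=3) for x in (p1,p)])
save('w12.png',im,1)
```

```text
(no output)
```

View pics/w12.png

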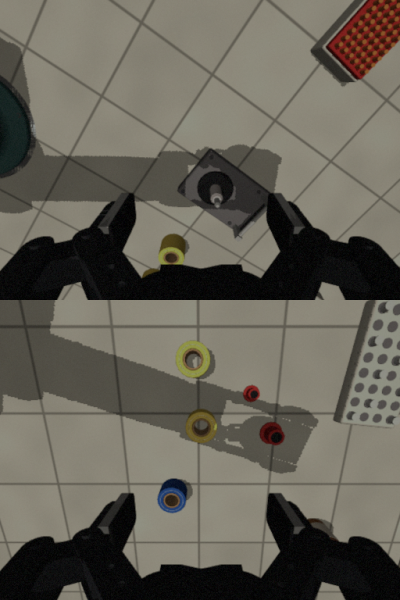

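Top half: dispenser spindle tip at about (216,200). Bottom half: yR at (201,426), the large cap at (272,434) and blue at (172,495). I'll measure from depth.

```bash
cat >> h.py <<'E'
def fit(W,c,r,zl,zh,rad=None):
    "circle fit: boundary-robust centre of points in height band near c"
    from scipy.optimize import least_squares
    q=W.reshape(-1,3); q=q[(np.hypot(q[:,0]-c[0],q[:,1]-c[1])<r)&(q[:,2]>zl)&(q[:,2]<zh)]
    if len(q)<8: return len(q),None
    cc,ra=cv2.minEnclosingCircle(q[:,:2].astype(np.float32))
    return len(q),q.mean(0).round(4),((q.max(0)+q.min(0))/2)[:2].round(4),np.round(cc,4),round(ra,4)
E
python3 - <<'E'
from h import *
for f in('w2','w1','top','side'):
    z=np.load(f+'.npz'); W=world(z,z['d'])
    print(f)
    if f=='w2': print(W[161,270],W[172,348])
    for n,c,r,a,b in(('yR',(.479,-.129),.04,.04,.05),('cap top',(.607,-.14),.035,.033,.045),('cap flange',(.607,-.14),.035,.003,.009),('yL',(.467,-.045),.04,.04,.05),('stud',(.456,.158),.02,.076,.1),('spin',(.456,.158),.02,.045,.066),('platter',(.456,.158),.04,.027,.033)):
        print(n,*fit(W,c,r,a,b))
E
```

```text
w2
[ 0.49814093 -0.12579283  0.04565124] [ 0.60765761 -0.14289696  0.03805666]
yR 1023 [ 0.4813 -0.1277  0.0449] [ 0.4812 -0.1282] [ 0.4813 -0.1285] 0.028
cap top 359 [ 0.6151 -0.1466  0.0384] [ 0.6159 -0.1471] [ 0.616 -0.147] 0.0152
cap flange 257 [ 0.6091 -0.142   0.0061] [ 0.6145 -0.1471] [ 0.6157 -0.147 ] 0.0219
yL 829 [ 0.4676 -0.0269  0.0448] [ 0.4681 -0.0255] [ 0.4681 -0.0191] 0.0277
stud 0 None
spin 0 None
platter 0 None
w1
yR 0 None
cap top 0 None
cap flange 0 None
yL 281 [ 0.4632 -0.0243  0.0449] [ 0.4667 -0.024 ] [ 0.4667 -0.0179] 0.0271
stud 75 [0.4541 0.1626 0.0872] [0.4549 0.1614] [0.4552 0.1614] 0.005
spin 98 [0.45   0.167  0.0558] [0.4533 0.1629] [0.4547 0.1618] 0.0109
platter 1216 [0.4525 0.1647 0.0303] [0.4557 0.161 ] [0.4556 0.161 ] 0.0361
top
yR 211 [ 0.4788 -0.1301  0.0444] [ 0.4789 -0.1289] [ 0.4791 -0.1297] 0.0278
cap top 77 [ 0.6136 -0.1484  0.038 ] [ 0.6135 -0.1492] [ 0.6136 -0.1487] 0.0148
cap flange 62 [ 0.6071 -0.1434  0.0055] [ 0.6086 -0.1459] [ 0.6067 -0.1398] 0.0332
yL 142 [ 0.4662 -0.0278  0.0442] [ 0.4663 -0.0266] [ 0.4663 -0.0222] 0.0272
stud 10 [0.4551 0.1582 0.0907] [0.4542 0.1582] [0.4541 0.1571] 0.0045
spin 7 None
platter 317 [0.4547 0.1586 0.0296] [0.4545 0.1587] [0.4533 0.1595] 0.0367
side
yR 273 [ 0.4796 -0.1301  0.0435] [ 0.4798 -0.1294] [ 0.4784 -0.1293] 0.03
cap top 95 [ 0.6143 -0.1486  0.037 ] [ 0.614  -0.1476] [ 0.615  -0.1477] 0.0161
cap flange 69 [ 0.6104 -0.1556  0.0053] [ 0.6136 -0.151 ] [ 0.6132 -0.148 ] 0.0223
yL 153 [ 0.4664 -0.0283  0.0434] [ 0.4671 -0.0262] [ 0.4671 -0.0216] 0.0269
stud 20 [0.4547 0.1578 0.0852] [0.455  0.1581] [0.455  0.1595] 0.0056
spin 43 [0.4545 0.1519 0.0561] [0.4546 0.1528] [0.4546 0.1572] 0.0108
platter 222 [0.4543 0.1544 0.0293] [0.455  0.1582] [0.455  0.1596] 0.0369
```

Request:
move_arm:
  deltas:
    - [[0,0,0],[0.01,0,-0.4],-1]
    - [[0,0,0],[0.015,0,-0.8],-1]
    - [[0,0,0],[0.015,0,-1],-1]
    - [[0,0,0],[0.015,0,-1],-1]
    - [[0,0,0],[0.015,0,-1],-1]

```text
time: 3.95
tool_pos: [0.4817, -0.1271, 0.1555]
tcp_rot: [2.221, 2.22, 0.002]
wrist_force: [0.3, -0.5, -0.6]
width: 1.002
```

Run:
```python
from h import *
s=status.read_state();print(s['time'],s['tool_pos'],s['tcp_rot'])
p,d,ci=shot('wrist');W=world(ci,d)
print(fit(W,(.48,-.129),.04,.04,.05))
```

```text
3.95 [ 0.48171571 -0.12711046  0.15551124] [2.22101313e+00 2.21991003e+00 1.61783841e-03]
(1746, array([ 0.481 , -0.1272,  0.0449]), array([ 0.4809, -0.1283]), array([ 0.4812, -0.1284]), 0.028)
```

Request:
move_arm:
  deltas:
    - [[0,0,0],[-0.005,-0.013,-0.35],-1]
    - [[0,0,0],[-0.005,-0.013,-0.7],-1]
    - [[0,0,0],[-0.005,-0.013,-0.95],-1]
    - [[0,0,0],[-0.005,-0.013,-0.95],-1]

```text
time: 4.5
tool_pos: [0.4794, -0.1288, 0.0585]
tcp_rot: [-2.222, -2.218, 0.002]
wrist_force: [-0.4, 0.5, -0.8]
width: 1.003
```

Request:
move_arm:
  deltas:
    - [[0,0,0],[0,0,-0.25],-1]
    - [[0,0,0],[0,0,-0.5],-1]
    - [[0,0,0],[0,0,-0.5],-1]
    - [[0,0,0],[0,0,-0.5],0]
    - [[0,0,0],[0,0,-0.5],0.5]
    - [[0,0,0],[0,0,-0.5],1]
    - [[0,0,0],[0,0,-0.5],1]
    - [[0,0,0],[0,0,-0.5],1]
    - [[0,0,0],[0,0,-0.5],1]
  grip_force: 30

```text
time: 5.62
tool_pos: [0.4803, -0.1293, 0.0092]
tcp_rot: [-2.223, -2.219, 0.0]
wrist_force: [0.0, -0.9, 0.6]
width: -0.0
```

Request:
move_arm:
  deltas:
    - [[0,0,0],[0,0,0.02],1]
    - [[0,0,0],[0,0,0.2],1]
    - [[0,0,0],[0,0,0.5],1]
    - [[0,0,0],[0,0,0.8],1]
    - [[0,0,0],[0,0,1],1]
    - [[0,0,0],[0,0,1],1]

```text
time: 6.38
tool_pos: [0.4822, -0.1298, 0.1113]
tcp_rot: [2.221, 2.217, 0.003]
wrist_force: [-0.1, 0.0, -0.5]
width: 0.0
```

Run:
```python
from h import *
s=status.read_state();print(s['time'],s['tool_pos'],s['tcp_rot'],s['width'])
im=[]
for n in('wrist','side'):
    p,d,ci=shot(n);np.savez(n+'3.npz',p=p,d=d,**ci)
    im.append(cv2.resize(p if n=='wrist' else p[150:330,140:380],(400,300),interpolation=2))
save('g.png',np.hstack(im))
```

```text
6.375 [ 0.48216121 -0.12983366  0.11129062] [2.22069994 2.21658029 0.00314567] 6.39835607703741e-05
```

View pics/g.png

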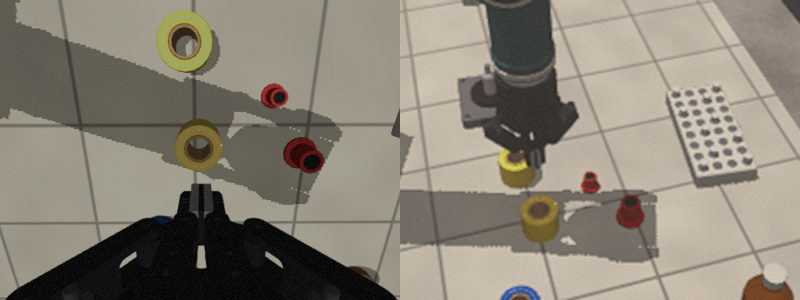

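The wrist view shows the gripper fully shut and empty, with the roll still standing at (200,148) in the left half. I'll check where the finger tips really are against the cameras.

Run:
```python
from h import *
for n in('wrist','side'):
    z=np.load(n+'3.npz');W=world(z,z['d'])
    print(n,'yR',fit(W,(.481,-.129),.045,.04,.05))
    q=W.reshape(-1,3);m=(abs(q[:,0]-.481)<.08)&(abs(q[:,1]+.129)<.12)&(q[:,2]>.07)&(q[:,2]<.2)
    q=q[m]
    for a in np.arange(.07,.2,.01):
        b=q[(q[:,2]>=a)&(q[:,2]<a+.01)]
        if len(b)>3: print(round(a,2),len(b),b.min(0).round(3),b.max(0).round(3),np.median(b,0).round(3))
z=np.load('wrist3.npz');d=z['d'];W=world(z,d);print(d[236:300:12,256],W[236:300:12,256])
```

```text
wrist yR (2362, array([ 0.4809, -0.1272,  0.0449]), array([ 0.4808, -0.1283]), array([ 0.4809, -0.1284]), 0.0279)
0.15 270 [ 0.47  -0.125  0.152] [ 0.496 -0.119  0.16 ] [ 0.483 -0.12   0.157]
0.16 546 [ 0.469 -0.125  0.16 ] [ 0.497 -0.119  0.17 ] [ 0.483 -0.123  0.165]
0.17 656 [ 0.469 -0.125  0.17 ] [ 0.497 -0.119  0.18 ] [ 0.483 -0.123  0.175]
0.18 781 [ 0.466 -0.142  0.18 ] [ 0.5   -0.118  0.19 ] [ 0.483 -0.121  0.186]
0.19 2349 [ 0.448 -0.143  0.19 ] [ 0.517 -0.116  0.2  ] [ 0.481 -0.119  0.196]
side yR (277, array([ 0.4795, -0.1302,  0.0436]), array([ 0.4795, -0.13  ]), array([ 0.4802, -0.1296]), 0.0289)
0.15 33 [ 0.468 -0.143  0.15 ] [ 0.494 -0.129  0.159] [ 0.479 -0.138  0.155]
0.16 38 [ 0.467 -0.142  0.16 ] [ 0.495 -0.121  0.17 ] [ 0.481 -0.139  0.166]
0.17 36 [ 0.468 -0.142  0.17 ] [ 0.493 -0.134  0.18 ] [ 0.478 -0.138  0.175]
0.18 40 [ 0.457 -0.143  0.181] [ 0.501 -0.121  0.19 ] [ 0.481 -0.139  0.185]
0.19 104 [ 0.446 -0.144  0.19 ] [ 0.516 -0.118  0.2  ] [ 0.484 -0.141  0.196]
[0.1508624  0.13781008 0.12826872 0.12027098 0.12286127 0.12466853] [[ 0.48240156 -0.12002679  0.15404686]
 [ 0.48238226 -0.11965523  0.16763586]
 [ 0.48236548 -0.12009152  0.17779676]
 [ 0.4823507  -0.12064441  0.18637389]
 [ 0.48233101 -0.12693577  0.18567272]
 [ 0.4823112  -0.13292925  0.18569834]]
```

Both cameras put the shut finger tips at z≈0.151, while the reported TCP z is 0.111. The fingers therefore sit 40 mm higher than reported, and they closed just above the roll, which has not moved. I'll correct for this and try again.

Request:
move_arm:
  deltas:
    - [[0,0,0],[-0.01,0.01,0],-1]
    - [[0,0,0],[-0.01,0.01,0],-1]
    - [[0,0,0],[-0.01,0.01,0],-1]
    - [[0,0,0],[-0.01,0.01,0],-1]
    - [[0,0,0],[-0.01,0.01,0],-1]

```text
time: 7.1
tool_pos: [0.4795, -0.1283, 0.1092]
tcp_rot: [-2.224, -2.219, 0.0]
wrist_force: [0.1, 0.4, -0.4]
width: 1.002
```

Request:
move_arm:
  deltas:
    - [[0,0,0],[0,0,-0.3],-1]
    - [[0,0,0],[0,0,-0.6],-1]
    - [[0,0,0],[0,0,-0.8],-1]
    - [[0,0,0],[0,0,-1],-1]
    - [[0,0,0],[0,0,-1],-1]

```text
time: 7.72
tool_pos: [0.4776, -0.1277, 0.0077]
tcp_rot: [-2.221, -2.217, 0.003]
wrist_force: [0.3, -0.5, 0.7]
width: 1.004
```

Request:
move_arm:
  deltas:
    - [[0,0,0],[0,0,-0.1],-1]
    - [[0,0,0],[0,0,-0.2],-1]
    - [[0,0,0],[0,0,-0.3],-1]
    - [[0,0,0],[0,0,-0.42],-1]
    - [[0,0,0],[0,0,-0.42],-1]

```text
time: 8.35
tool_pos: [0.4781, -0.1279, -0.0341]
tcp_rot: [-2.222, -2.218, 0.002]
wrist_force: [-0.6, -0.7, 0.0]
width: 1.001
```

Request:
move_arm:
  deltas:
    - [[0,0,0],[0,0,0],0]
    - [[0,0,0],[0,0,0],0.5]
    - [[0,0,0],[0,0,0],1]
    - [[0,0,0],[0,0,0],1]
    - [[0,0,0],[0,0,0],1]
  grip_force: 30

```text
time: 8.98
tool_pos: [0.4801, -0.1285, -0.0322]
tcp_rot: [2.223, 2.219, 0.001]
wrist_force: [-0.0, -0.8, 3.7]
width: 0.638
```

Request:
move_arm:
  deltas:
    - [[0,0,0],[0,0,0.02],1]
    - [[0,0,0],[0,0,0.2],1]
    - [[0,0,0],[0,0,0.5],1]
    - [[0,0,0],[0,0,0.8],1]
    - [[0,0,0],[0,0,1],1]
    - [[0,0,0],[0,0,1],1]

```text
time: 9.72
tool_pos: [0.4807, -0.1287, 0.0687]
tcp_rot: [2.221, 2.217, 0.002]
wrist_force: [-0.1, 0.4, -1.4]
width: 0.636
```

Run:
```python
from h import *
s=status.read_state();print(s['time'],s['tool_pos'],s['tcp_rot'],s['width'])
im=[]
for n in('wrist','side'):
    p,d,ci=shot(n);np.savez(n+'4.npz',p=p,d=d,**ci)
    im.append(cv2.resize(p if n=='wrist' else p[150:330,140:380],(400,300),interpolation=2))
save('g2.png',np.hstack(im))
```

```text
9.725 [ 0.48069997 -0.12869035  0.06873046] [2.22143066 2.21721257 0.00241605] 0.6356816610117446
```

View pics/g2.png

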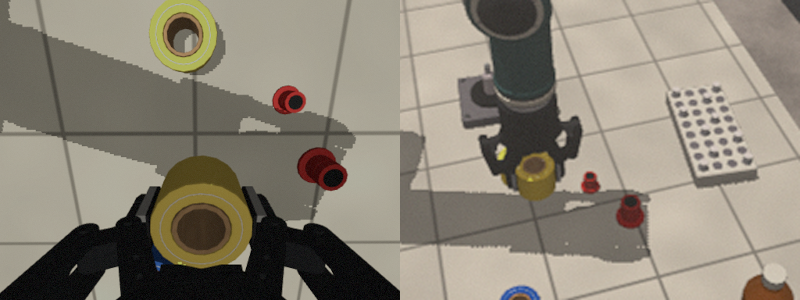

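The roll is held level, in the jaws at about (200,230) of the wrist view. I move to just short of the spindle and measure roll and stud in one wrist frame.

Request:
move_arm:
  deltas:
    - [[0,0,0],[0,0.2,0.2],1]
    - [[0,0,0],[-0.1,0.5,0.4],1]
    - [[0,0,0],[-0.2,0.8,0.4],1]
    - [[0,0,0],[-0.25,1,0.4],1]

```text
time: 10.32
tool_pos: [0.4525, -0.0271, 0.1056]
tcp_rot: [-2.221, -2.218, 0.003]
wrist_force: [0.2, -0.1, -0.6]
width: 0.635
```

Request:
move_arm:
  deltas:
    - [[0,0,0],[0,0.4,0],1]
    - [[0,0,0],[0,0.7,0],1]
    - [[0,0,0],[0,0.9,0],1]
    - [[0,0,0],[0,0.9,0],1]
    - [[0,0,0],[0,0.9,0],1]
    - [[0,0,0],[0,0.9,0],1]

```text
time: 11.08
tool_pos: [0.4541, 0.061, 0.1067]
tcp_rot: [-2.224, -2.218, 0.002]
wrist_force: [0.4, -0.2, -1.2]
width: 0.64
```

```bash
cat >> h.py <<'E'
def plane(W,c,r,zl,zh):
    q=W.reshape(-1,3); q=q[(np.hypot(q[:,0]-c[0],q[:,1]-c[1])<r)&(q[:,2]>zl)&(q[:,2]<zh)]
    A=np.c_[q[:,:2]-c,np.ones(len(q))]; return np.linalg.lstsq(A,q[:,2],rcond=None)[0].round(4)
E
python3 - <<'E'
from h import *
s=status.read_state();print(s['time'],s['tool_pos'],s['tcp_rot'],s['width'])
p,d,ci=shot('wrist');W=world(ci,d);np.savez('w5.npz',p=p,d=d,**ci)
c=s['tool_pos'][:2]
q=W.reshape(-1,3);b=q[np.hypot(*(q[:,:2]-c).T)<.03];h=np.histogram(b[:,2],np.arange(.1,.3,.005));print([(round(x,3),n) for n,x in zip(*h) if n>100])
print('roll',fit(W,c,.04,.175,.195),plane(W,c,.03,.175,.195))
for n,c,r,a,b in(('stud',(.456,.158),.02,.076,.1),('spin',(.456,.158),.02,.045,.066),('platter',(.456,.158),.04,.027,.033)): print(n,*fit(W,c,r,a,b))
E
```

```text
11.075 [0.45406471 0.06096727 0.10672363] [-2.22420495e+00 -2.21794075e+00  1.51996229e-03] 0.6399339185847038
[(np.float64(0.14), np.int64(239)), (np.float64(0.145), np.int64(388)), (np.float64(0.15), np.int64(519)), (np.float64(0.155), np.int64(629)), (np.float64(0.16), np.int64(726)), (np.float64(0.165), np.int64(823)), (np.float64(0.17), np.int64(958)), (np.float64(0.175), np.int64(1061)), (np.float64(0.18), np.int64(9507)), (np.float64(0.185), np.int64(616)), (np.float64(0.2), np.int64(153)), (np.float64(0.21), np.int64(315)), (np.float64(0.215), np.int64(1435)), (np.float64(0.22), np.int64(2226)), (np.float64(0.225), np.int64(3005)), (np.float64(0.23), np.int64(2385)), (np.float64(0.235), np.int64(1305))]
roll (12358, array([0.455 , 0.0652, 0.1836]), array([0.4541, 0.0622]), array([0.4541, 0.0671]), 0.0395) [-0.0026 -0.0161  0.1833]
stud 243 [0.4558 0.1597 0.0906] [0.4557 0.1603] [0.4557 0.1594] 0.005
spin 34 [0.4552 0.1512 0.0551] [0.4549 0.1564] [0.4549 0.1584] 0.0108
platter 5541 [0.456  0.1612 0.0301] [0.456  0.1606] [0.456  0.1606] 0.036
```

```bash
cat >> h.py <<'E'
def ring(W,p,c,r,zl,zh):
    "outer circle of yellow points in a height band, least squares on hull"
    hs=cv2.cvtColor(p,cv2.COLOR_RGB2HSV); m=(abs(hs[...,0].astype(int)-27)<9)&(hs[...,1]>90)&(W[...,2]>zl)&(W[...,2]<zh)&(np.hypot(W[...,0]-c[0],W[...,1]-c[1])<r)
    q=W[m]; h=cv2.convexHull(q[:,:2].astype(np.float32))[:,0]
    cc,ra=cv2.minEnclosingCircle(h)
    x=np.linalg.lstsq(np.c_[2*h,np.ones(len(h))],(h**2).sum(1),rcond=None)[0]
    A=np.c_[q[:,:2]-c,np.ones(len(q))]
    return len(q),np.round(cc,4),round(ra,4),x[:2].round(4),np.sqrt(x[2]+x[:2]@x[:2]).round(4),((q.min(0)+q.max(0))/2).round(4),'plane',np.linalg.lstsq(A,q[:,2],rcond=None)[0].round(4)
E
python3 - <<'E'
from h import *
z=np.load('w5.npz');W=world(z,z['d'])
for a,b in((.181,.187),(.182,.186)): print(ring(W,z['p'],(.454,.061),.034,a,b))
E
```

```text
(7331, array([0.4544, 0.061 ]), 0.0298, array([0.455 , 0.0614]), np.float64(0.0279), array([0.454 , 0.0621, 0.1838]), 'plane', array([-0.001 , -0.0078,  0.1839]))
(7147, array([0.4555, 0.0606]), 0.0286, array([0.4553, 0.0614]), np.float64(0.0277), array([0.4553, 0.0621, 0.184 ]), 'plane', array([-0.0011, -0.004 ,  0.184 ]))
```

Request:
move_arm:
  deltas:
    - [[0,0,0],[0.007,0.3,0],1]
    - [[0,0,0],[0.007,0.6,0],1]
    - [[0,0,0],[0.007,0.85,0],1]
    - [[0,0,0],[0.007,0.992,0],1]
    - [[0,0,0],[0.007,0.992,0],1]
    - [[0,0,0],[0.007,0.992,0],1]
    - [[0,0,0],[0.007,0.992,0],1]

```text
time: 12.0
tool_pos: [0.4551, 0.1601, 0.1072]
tcp_rot: [2.224, 2.218, -0.001]
wrist_force: [0.6, -0.6, -0.7]
width: 0.638
```

Request:
move_arm:
  deltas:
    - [[0,0,0],[0,0,-0.2],1]
    - [[0,0,0],[0,0,-0.4],1]
    - [[0,0,0],[0,0,-0.58],1]
    - [[0,0,0],[0,0,-0.58],1]
    - [[0,0,0],[0,0,-0.58],1]

```text
time: 12.62
tool_pos: [0.4557, 0.1607, 0.0499]
tcp_rot: [2.224, 2.218, 0.001]
wrist_force: [-0.3, -0.6, -0.2]
width: 0.637
```

Run:
```python
from h import *
s=status.read_state();print(s['time'],s['tool_pos'],s['tcp_rot'],s['width'],s['wrist_force'])
p,d,ci=shot('wrist');W=world(ci,d);np.savez('w6.npz',p=p,d=d,**ci)
print(ring(W,p,(.456,.161),.034,.120,.130))
print(fit(W,(.456,.161),.02,.03,.1))
p2=shot('side')[0][150:270,140:300]
save('g3.png',np.hstack([cv2.resize(x,(400,300),interpolation=2) for x in(p,p2)]))
```

```text
12.625 [0.45566957 0.16073657 0.04991277] [2.22379204e+00 2.21845940e+00 1.02861012e-03] 0.6374239977244672 [-0.26206301 -0.57034717 -0.2087775 ]
(7788, array([0.4561, 0.16  ]), 0.03, array([0.4563, 0.1612]), np.float64(0.028), array([0.4565, 0.1621, 0.1246]), 'plane', array([ 0.0014, -0.0271,  0.1269]))
(838, array([0.4564, 0.1607, 0.0637]), array([0.4562, 0.1638]), array([0.4562, 0.1657]), 0.0194)
```

View pics/g3.png

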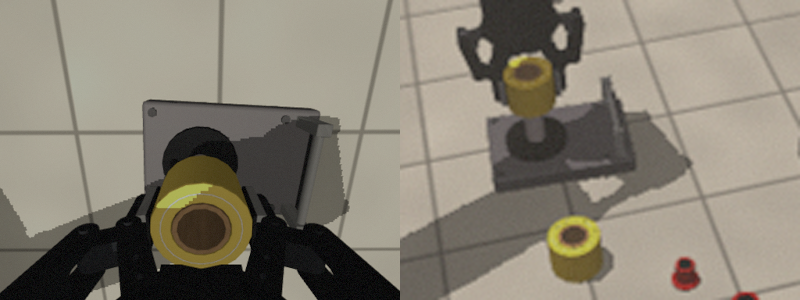

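The side view shows the roll around the stud and centred. I lower it slowly.

Request:
move_arm:
  deltas:
    - [[0,0,0],[-0.002,-0.005,-0.07],1]
    - [[0,0,0],[-0.002,-0.005,-0.14],1]
    - [[0,0,0],[-0.002,-0.005,-0.2],1]
    - [[0,0,0],[-0.002,-0.005,-0.2],1]

```text
time: 13.22
tool_pos: [0.4541, 0.1602, 0.0284]
tcp_rot: [-2.223, -2.219, 0.003]
wrist_force: [0.2, 0.1, -1.0]
width: 0.639
```

Request:
move_arm:
  deltas:
    - [[0,0,0],[0,0,-0.08],1]
    - [[0,0,0],[0,0,-0.16],1]
    - [[0,0,0],[0,0,-0.24],1]
    - [[0,0,0],[0,0,-0.28],1]
    - [[0,0,0],[0,0,-0.28],1]
    - [[0,0,0],[0,0,-0.28],1]

```text
time: 13.98
tool_pos: [0.4551, 0.1605, 0.0014]
tcp_rot: [2.224, 2.219, 0.0]
wrist_force: [0.2, -0.3, 0.0]
width: 0.639
```

Run:
```python
from h import *
s=status.read_state();print(s['time'],s['tool_pos'],s['width'],s['wrist_force'])
p,d,ci=shot('wrist');W=world(ci,d)
print(ring(W,p,(.456,.161),.034,.072,.084))
```

```text
13.975 [0.45513869 0.16047912 0.00142376] 0.638633493256572 [ 0.23351752 -0.34952686  0.00638969]
(7736, array([0.456 , 0.1598]), 0.0297, array([0.4563, 0.1608]), np.float64(0.0279), array([0.4569, 0.1617, 0.0764]), 'plane', array([ 0.0019, -0.025 ,  0.0785]))
```

Request:
move_arm:
  deltas:
    - [[0,0,0],[0,0,-0.015],1]
    - [[0,0,0],[0,0,-0.02],1]
    - [[0,0,0],[0,0,-0.02],1]

```text
time: 14.4
tool_pos: [0.4549, 0.1604, -0.0007]
tcp_rot: [2.224, 2.219, 0.0]
wrist_force: [-0.4, -1.0, -1.0]
width: 0.634
```

Request:
move_arm:
  deltas:
    - [[0,0,0],[0,0,-0.01],1]
    - [[0,0,0],[0,0,-0.01],1]
    - [[0,0,0],[0,0,-0.01],1]

```text
time: 14.78
tool_pos: [0.4549, 0.1604, -0.0018]
tcp_rot: [-2.224, -2.219, 0.0]
wrist_force: [-0.4, -0.7, -0.5]
width: 0.638
```

Request:
move_arm:
  deltas:
    - [[0,0,0],[0,0,-0.01],1]
    - [[0,0,0],[0,0,-0.01],1]
    - [[0,0,0],[0,0,-0.01],1]

```text
time: 15.15
tool_pos: [0.4551, 0.1605, -0.0022]
tcp_rot: [2.224, 2.219, 0.0]
wrist_force: [-2.2, -0.5, 5.2]
width: 0.639
```

Run:
```python
from h import *
s=status.read_state();print(s['time'],s['tool_pos'],s['width'],s['wrist_force'])
p,d,ci=shot('wrist');W=world(ci,d)
q=W.reshape(-1,3);b=q[np.hypot(q[:,0]-.456,q[:,1]-.161)<.027];h=np.histogram(b[:,2],np.arange(.066,.086,.001));print([(round(x,3),n) for n,x in zip(*h)])
```

```text
15.15 [ 0.45508963  0.16045764 -0.00217011] 0.6389318828139878 [-2.19755155 -0.52092554  5.15779067]
[(np.float64(0.066), np.int64(118)), (np.float64(0.067), np.int64(148)), (np.float64(0.068), np.int64(183)), (np.float64(0.069), np.int64(218)), (np.float64(0.07), np.int64(259)), (np.float64(0.071), np.int64(345)), (np.float64(0.072), np.int64(433)), (np.float64(0.073), np.int64(487)), (np.float64(0.074), np.int64(3165)), (np.float64(0.075), np.int64(4509)), (np.float64(0.076), np.int64(518)), (np.float64(0.077), np.int64(40)), (np.float64(0.078), np.int64(31)), (np.float64(0.079), np.int64(40)), (np.float64(0.08), np.int64(40)), (np.float64(0.081), np.int64(39)), (np.float64(0.082), np.int64(43)), (np.float64(0.083), np.int64(42)), (np.float64(0.084), np.int64(39))]
```

The force is 5 N and the roll top is at z = 0.075, so the roll is seated. I release, rise, and go to the cap.

Request:
move_arm:
  deltas:
    - [[0,0,0],[0,0,0.01],0]
    - [[0,0,0],[0,0,0.01],-1]
    - [[0,0,0],[0,0,0.01],-1]
    - [[0,0,0],[0,0,0.01],-1]
    - [[0,0,0],[0,0,0.01],-1]
    - [[0,0,0],[0,0,0.2],-1]
    - [[0,0,0],[0,0,0.6],-1]
    - [[0,0,0],[0,0,1],-1]
    - [[0,0,0],[0,0,1],-1]

```text
time: 16.32
tool_pos: [0.4584, 0.1614, 0.1013]
tcp_rot: [2.221, 2.217, 0.011]
wrist_force: [0.6, 0.3, -1.0]
width: 1.001
```

Request:
move_arm:
  deltas:
    - [[0,0,0],[0,-0.2,0.4],-1]
    - [[0,0,0],[0.3,-0.6,0.55],-1]
    - [[0,0,0],[0.54,-1,0.55],-1]
    - [[0,0,0],[0.54,-1,0.55],-1]

```text
time: 16.82
tool_pos: [0.5097, 0.0581, 0.1514]
tcp_rot: [-2.228, -2.215, 0.002]
wrist_force: [-0.8, 1.0, -0.1]
width: 1.0
```

Run:
```python
from h import *
s=status.read_state();print(s['time'],s['tool_pos'],s['tcp_rot'])
p,d,ci=shot('wrist');W=world(ci,d)
print(ring(W,p,(.456,.161),.034,.07,.08),fit(W,(.456,.161),.02,.08,.1))
```

```text
16.825 [0.50968633 0.05810515 0.15141081] [-2.22761709e+00 -2.21524293e+00  1.55135464e-03]
(2364, array([0.4566, 0.1601]), 0.0279, array([0.4566, 0.16  ]), np.float64(0.0275), array([0.4568, 0.1601, 0.0739]), 'plane', array([-0.0042,  0.0003,  0.0748])) (180, array([0.4572, 0.1598, 0.0901]), array([0.4561, 0.1601]), array([0.456 , 0.1604]), 0.0052)
```

Request:
move_arm:
  deltas:
    - [[0,0,0],[0.27,-0.5,0],-1]
    - [[0,0,0],[0.54,-1,0],-1]
    - [[0,0,0],[0.54,-1,0],-1]

```text
time: 17.25
tool_pos: [0.5633, -0.0413, 0.1511]
tcp_rot: [-2.226, -2.216, 0.002]
wrist_force: [-1.4, 0.4, 0.2]
width: 1.0
```

Request:
move_arm:
  deltas:
    - [[0,0,0],[0.27,-0.5,0],-1]
    - [[0,0,0],[0.53,-1,0],-1]
    - [[0,0,0],[0.53,-1,0],-1]
    - [[0,0,0],[0.53,-1,0],-1]
    - [[0,0,0],[0.53,-1,0],-1]
    - [[0,0,0],[0.53,-1,0],-1]

```text
time: 18.0
tool_pos: [0.6154, -0.1381, 0.1523]
tcp_rot: [-2.222, -2.221, -0.0]
wrist_force: [0.3, 1.0, 0.1]
width: 1.003
```

Run:
```python
from h import *
s=status.read_state();print(s['time'],s['tool_pos'],s['tcp_rot'])
p,d,ci=shot('wrist');W=world(ci,d);np.savez('w7.npz',p=p,d=d,**ci)
print(fit(W,(.615,-.147),.03,.033,.045),fit(W,(.615,-.147),.03,.003,.009))
p,d,ci=shot('top');W=world(ci,d)
print(fit(W,(.456,.16),.035,.07,.08),fit(W,(.456,.16),.015,.08,.1))
```

```text
18.0 [ 0.61544371 -0.13807193  0.15234777] [-2.22155006e+00 -2.22084941e+00 -9.29916119e-05]
(610, array([ 0.6159, -0.1465,  0.0382]), array([ 0.6159, -0.1471]), array([ 0.6158, -0.1473]), 0.015) (397, array([ 0.6161, -0.1385,  0.0059]), array([ 0.6158, -0.1434]), array([ 0.6158, -0.1472]), 0.0219)
(229, array([0.4547, 0.1589, 0.0742]), array([0.455 , 0.1594]), array([0.4546, 0.1587]), 0.0277) (11, array([0.4546, 0.1585, 0.0897]), array([0.4541, 0.1584]), array([0.454 , 0.1587]), 0.0052)
```

Request:
move_arm:
  deltas:
    - [[0,0,0],[0.003,-0.09,-0.3],-1]
    - [[0,0,0],[0.003,-0.09,-0.6],-1]
    - [[0,0,0],[0.003,-0.09,-0.95],-1]
    - [[0,0,0],[0.003,-0.09,-0.95],-1]
    - [[0,0,0],[0.003,-0.09,-0.95],-1]

```text
time: 18.73
tool_pos: [0.617, -0.1486, 0.0585]
tcp_rot: [2.222, 2.219, 0.001]
wrist_force: [0.5, -0.0, 1.1]
width: 0.999
```

Request:
move_arm:
  deltas:
    - [[0,0,0],[0,0,-0.3],-1]
    - [[0,0,0],[0,0,-0.6],-1]
    - [[0,0,0],[0,0,-0.88],-1]
    - [[0,0,0],[0,0,-0.88],-1]
    - [[0,0,0],[0,0,-0.88],-1]

```text
time: 19.35
tool_pos: [0.6182, -0.1491, -0.0284]
tcp_rot: [2.221, 2.217, 0.003]
wrist_force: [0.1, 0.2, 0.2]
width: 1.0
```

Request:
move_arm:
  deltas:
    - [[0,0,0],[0,0,0],0]
    - [[0,0,0],[0,0,0],0.5]
    - [[0,0,0],[0,0,0],1]
    - [[0,0,0],[0,0,0],1]
    - [[0,0,0],[0,0,0],1]
    - [[0,0,0],[0,0,0],1]
  grip_force: 30

```text
time: 20.1
tool_pos: [0.6166, -0.1487, -0.0299]
tcp_rot: [2.223, 2.219, 0.001]
wrist_force: [-1.4, -0.0, 6.0]
width: 0.346
```

The width of 0.346 corresponds to about 29 mm, so the knob is gripped. I lift and carry it to just short of the spindle.

Request:
move_arm:
  deltas:
    - [[0,0,0],[0,0,0.02],1]
    - [[0,0,0],[0,0,0.2],1]
    - [[0,0,0],[0,0,0.5],1]
    - [[0,0,0],[0,0,0.8],1]
    - [[0,0,0],[0,0,1],1]
    - [[0,0,0],[0,0,1],1]

```text
time: 20.85
tool_pos: [0.6181, -0.1491, 0.072]
tcp_rot: [2.221, 2.216, 0.004]
wrist_force: [0.6, 0.3, -0.9]
width: 0.349
```

Request:
move_arm:
  deltas:
    - [[0,0,0],[-0.15,0.2,0.2],1]
    - [[0,0,0],[-0.35,0.45,0.4],1]
    - [[0,0,0],[-0.55,0.75,0.4],1]
    - [[0,0,0],[-0.55,0.75,0.4],1]

```text
time: 21.35
tool_pos: [0.5587, -0.0717, 0.1078]
tcp_rot: [-2.219, -2.219, 0.003]
wrist_force: [0.0, 0.3, -0.6]
width: 0.342
```

Request:
move_arm:
  deltas:
    - [[0,0,0],[-0.25,0.35,0],1]
    - [[0,0,0],[-0.55,0.75,0],1]
    - [[0,0,0],[-0.55,0.75,0],1]

```text
time: 21.72
tool_pos: [0.5035, 0.0028, 0.1075]
tcp_rot: [-2.219, -2.22, 0.004]
wrist_force: [1.4, -1.0, -0.8]
width: 0.348
```

Request:
move_arm:
  deltas:
    - [[0,0,0],[-0.25,0.3,0],1]
    - [[0,0,0],[-0.5,0.6,0],1]
    - [[0,0,0],[-0.5,0.6,0],1]
    - [[0,0,0],[-0.5,0.6,0],1]
    - [[0,0,0],[-0.5,0.6,0],1]
    - [[0,0,0],[-0.5,0.6,0],1]

```text
time: 22.48
tool_pos: [0.4569, 0.0607, 0.1092]
tcp_rot: [2.225, 2.218, -0.0]
wrist_force: [-0.6, 0.6, -1.0]
width: 0.339
```

Run:
```python
from h import *
s=status.read_state();print(s['time'],s['tool_pos'],s['tcp_rot'],s['width'],s['wrist_force'])
p,d,ci=shot('wrist');W=world(ci,d);np.savez('w8.npz',p=p,d=d,**ci)
hs=cv2.cvtColor(p,cv2.COLOR_RGB2HSV);m=((hs[...,0]<8)|(hs[...,0]>172))&(hs[...,1]>110)&(W[...,2]>.1)&(np.hypot(W[...,0]-.456,W[...,1]-.06)<.06)
h=np.histogram(W[m][:,2],np.arange(.1,.22,.003));print([(round(x,3),int(n)) for n,x in zip(*h) if n>30])
print(fit(W,(.456,.161),.015,.08,.1),fit(W,(.456,.161),.032,.07,.08))
p2=shot('side')[0][130:270,140:327]
save('g4.png',np.hstack([cv2.resize(x,(400,300),interpolation=2) for x in(p,p2)]))
```

```text
22.475 [0.45687248 0.06071332 0.10924257] [ 2.22472598e+00  2.21794927e+00 -1.50128508e-04] 0.33893641298387034 [-0.62887734  0.61163056 -1.02484408]
[(np.float64(0.142), 430), (np.float64(0.145), 783), (np.float64(0.148), 136), (np.float64(0.151), 135), (np.float64(0.154), 141), (np.float64(0.157), 137), (np.float64(0.16), 161), (np.float64(0.163), 170), (np.float64(0.166), 147), (np.float64(0.169), 190), (np.float64(0.172), 190), (np.float64(0.175), 1559), (np.float64(0.178), 249), (np.float64(0.214), 33)]
(231, array([0.456 , 0.1598, 0.0912]), array([0.4559, 0.1601]), array([0.456 , 0.1601]), 0.005) (4789, array([0.4563, 0.161 , 0.0747]), array([0.456 , 0.1603]), array([0.4562, 0.1601]), 0.028)
```

View pics/g4.png

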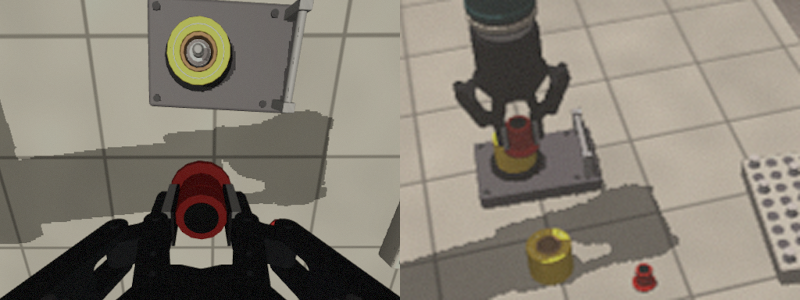

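The roll is seated with the stud centred in it, and the cap is held upright. I'll measure the cap's centre.

Run:
```python
from h import *
z=np.load('w8.npz');p=z['p'];W=world(z,z['d'])
hs=cv2.cvtColor(p,cv2.COLOR_RGB2HSV);red=((hs[...,0]<8)|(hs[...,0]>172))&(hs[...,1]>110)
def circ(q):
    h=cv2.convexHull(q[:,:2].astype(np.float32))[:,0]
    x=np.linalg.lstsq(np.c_[2*h,np.ones(len(h))],(h**2).sum(1),rcond=None)[0]
    return len(q),((q.min(0)+q.max(0))/2).round(4),x[:2].round(4),np.sqrt(x[2]+x[:2]@x[:2]).round(4)
near=np.hypot(W[...,0]-.456,W[...,1]-.06)<.05
for a,b in((.175,.179),(.176,.179)): print('top',circ(W[red&near&(W[...,2]>a)&(W[...,2]<b)]))
q=W[red&near&(W[...,2]>.140)&(W[...,2]<.147)]; print('flange',circ(q), q[:,1].max(), q[:,2].max())
q=W[red&near&(W[...,2]>.15)&(W[...,2]<.172)]; print('knob side',q.min(0),q.max(0))
q=W[red&near&(W[...,2]>.1745)&(W[...,2]<.18)];print(np.linalg.lstsq(np.c_[q[:,:2]-[.456,.06],np.ones(len(q))],q[:,2],rcond=None)[0])
```

```text
top (1801, array([0.4634, 0.0624, 0.177 ]), array([0.4607, 0.0632]), np.float64(0.0167))
top (1720, array([0.4634, 0.0623, 0.1775]), array([0.4606, 0.063 ]), np.float64(0.0166))
flange (1187, array([0.4578, 0.0748, 0.1445]), array([0.4578, 0.0654]), np.float64(0.0193)) 0.08424204851781833 0.14699298270197478
knob side [0.43126087 0.05099317 0.15006612] [0.48454852 0.0774614  0.1719886 ]
[ 0.00050189 -0.01644893  0.17731702]
```

```bash
cat > cap.py <<'E'
from h import *
def capfit(p,W,c,zt):
    "cap centre from knob top outline (component in image) and flange front"
    hs=cv2.cvtColor(p,cv2.COLOR_RGB2HSV);red=((hs[...,0]<8)|(hs[...,0]>172))&(hs[...,1]>90)
    near=np.hypot(W[...,0]-c[0],W[...,1]-c[1])<.03
    def comp(m):
        m=cv2.morphologyEx(m.astype(np.uint8),cv2.MORPH_OPEN,np.ones((3,3)))
        n,L,st,_=cv2.connectedComponentsWithStats(m); return L==1+st[1:,4].argmax()
    for nm,lo,hi,r in(('top',zt-.002,zt+.002,.015),('flange',zt-.034,zt-.030,.022)):
        q=W[comp(red&near&(W[...,2]>lo)&(W[...,2]<hi))]
        h=cv2.convexHull(q[:,:2].astype(np.float32))[:,0]
        from scipy.optimize import least_squares
        f=least_squares(lambda x:np.hypot(*(q_-x[:2]).T)-r if 0 else np.hypot(*(h-x[:2]).T)-r,c,loss='soft_l1',f_scale=.0005)
        print(nm,len(q),q[:,:2].min(0).round(4),q[:,:2].max(0).round(4),np.median(q[:,2]).round(4),'fixed-r centre',f.x.round(4))
E
python3 - <<'E'
from cap import *
z=np.load('w8.npz');capfit(z['p'],world(z,z['d']),(.457,.062),.1773)
z=np.load('w7.npz');capfit(z['p'],world(z,z['d']),(.616,-.147),.0382)
E
```

```text
top 1734 [0.4433 0.0473] [0.4728 0.0769] 0.1773 fixed-r centre [0.4581 0.0622]
flange 1133 [0.4375 0.0671] [0.4774 0.0838] 0.1453 fixed-r centre [0.4578 0.0616]
top 354 [ 0.6016 -0.1618] [ 0.6302 -0.1326] 0.0381 fixed-r centre [ 0.616  -0.1475]
flange 355 [ 0.5954 -0.1564] [ 0.6363 -0.1265] 0.006 fixed-r centre [ 0.6157 -0.148 ]
```

Request:
move_arm:
  deltas:
    - [[0,0,0],[-0.02,0.3,0],1]
    - [[0,0,0],[-0.02,0.6,0],1]
    - [[0,0,0],[-0.02,0.85,0],1]
    - [[0,0,0],[-0.02,0.982,0],1]
    - [[0,0,0],[-0.02,0.982,-0.15],1]
    - [[0,0,0],[-0.02,0.982,-0.3],1]
    - [[0,0,0],[-0.02,0.982,-0.3],1]
    - [[0,0,0],[-0.02,0.982,-0.3],1]
    - [[0,0,0],[-0.02,0.982,-0.3],1]

```text
time: 23.7
tool_pos: [0.4548, 0.1594, 0.0797]
tcp_rot: [2.224, 2.218, 0.001]
wrist_force: [0.3, 0.6, -1.2]
width: 0.346
```

Run:
```python
from cap import *
s=status.read_state();print(s['time'],s['tool_pos'],s['tcp_rot'],s['width'],s['wrist_force'])
p,d,ci=shot('wrist');capfit(p,world(ci,d),(.456,.160),.1473)
```

```text
23.7 [0.45475403 0.15940578 0.07974369] [2.22393564e+00 2.21830262e+00 1.21508725e-03] 0.3456033956865104 [ 0.27541579  0.64781747 -1.24640023]
top 1756 [0.441  0.1462] [0.4706 0.176 ] 0.1478 fixed-r centre [0.4558 0.1609]
flange 1139 [0.4359 0.1662] [0.476  0.1825] 0.1157 fixed-r centre [0.456  0.1604]
```

Request:
move_arm:
  deltas:
    - [[0,0,0],[0,-0.004,-0.07],1]
    - [[0,0,0],[0,-0.004,-0.14],1]
    - [[0,0,0],[0,-0.004,-0.2],1]
    - [[0,0,0],[0,-0.004,-0.24],1]
    - [[0,0,0],[0,-0.004,-0.24],1]

```text
time: 24.38
tool_pos: [0.4538, 0.1591, 0.0547]
tcp_rot: [-2.223, -2.219, 0.001]
wrist_force: [0.0, 0.2, -0.4]
width: 0.344
```

Request:
move_arm:
  deltas:
    - [[0,0,0],[0,0,-0.04],1]
    - [[0,0,0],[0,0,-0.08],1]
    - [[0,0,0],[0,0,-0.09],1]
    - [[0,0,0],[0,0,-0.09],1]

```text
time: 24.88
tool_pos: [0.4541, 0.1592, 0.0462]
tcp_rot: [-2.224, -2.219, 0.0]
wrist_force: [-0.7, -0.2, -0.9]
width: 0.343
```

Run:
```python
from cap import *
s=status.read_state();print(s['time'],s['tool_pos'],s['width'],s['wrist_force'])
p,d,ci=shot('wrist');capfit(p,world(ci,d),(.456,.160),.1145)
```

```text
24.875 [0.45413144 0.15918295 0.0461764 ] 0.343467135250181 [-0.69341044 -0.18928781 -0.89340699]
top 1730 [0.4405 0.1456] [0.4699 0.1761] 0.1143 fixed-r centre [0.4551 0.1607]
flange 1078 [0.4348 0.1662] [0.4748 0.1822] 0.0822 fixed-r centre [0.4549 0.1599]
```

Bottom of the cap is at about 0.0763. The last 1–2 mm go down in small steps.

Request:
move_arm:
  deltas:
    - [[0,0,0],[0.005,0,-0.008],1]
    - [[0,0,0],[0.005,0,-0.01],1]
    - [[0,0,0],[0.005,0,-0.01],1]

```text
time: 25.3
tool_pos: [0.4547, 0.1592, 0.0453]
tcp_rot: [2.224, 2.219, 0.0]
wrist_force: [0.8, -0.5, -1.0]
width: 0.344
```

Request:
move_arm:
  deltas:
    - [[0,0,0],[0,0,-0.004],1]
    - [[0,0,0],[0,0,-0.006],1]
    - [[0,0,0],[0,0,-0.006],1]

```text
time: 25.68
tool_pos: [0.4548, 0.1592, 0.045]
tcp_rot: [2.224, 2.219, 0.0]
wrist_force: [-2.0, -0.7, 3.3]
width: 0.346
```

Run:
```python
from cap import *
s=status.read_state();print(s['time'],s['tool_pos'],s['width'],s['wrist_force'])
p,d,ci=shot('wrist');capfit(p,world(ci,d),(.456,.160),.113)
```

```text
25.675 [0.45483055 0.15924958 0.04503877] 0.34576375019229116 [-2.01361517 -0.70259874  3.27332663]
top 1742 [0.4411 0.1456] [0.4707 0.1759] 0.1132 fixed-r centre [0.4558 0.1608]
flange 1127 [0.4354 0.166 ] [0.4759 0.1826] 0.081 fixed-r centre [0.4556 0.1603]
```

Contact at 3 N and the cap top is at 0.113, as it should be when seated. I release, rise clear, and check.

Request:
move_arm:
  deltas:
    - [[0,0,0],[0,0,0.005],0.2]
    - [[0,0,0],[0,0,0.005],-0.5]
    - [[0,0,0],[0,0,0.005],-1]
    - [[0,0,0],[0,0,0.005],-1]
    - [[0,0,0],[0,0,0.005],-1]
    - [[0,0,0],[0,0,0.2],-1]
    - [[0,0,0],[0,0,0.6],-1]
    - [[0,0,0],[0,0,1],-1]
    - [[0,0,0],[0,0,1],-1]

```text
time: 26.85
tool_pos: [0.4579, 0.1602, 0.1488]
tcp_rot: [2.221, 2.217, 0.011]
wrist_force: [0.6, 0.5, -0.7]
width: 1.0
```

Request:
move_arm:
  deltas:
    - [[0,0,0],[0,-0.4,0.2],-1]
    - [[0,0,0],[0,-0.8,0.4],-1]
    - [[0,0,0],[0,-1,0.4],-1]
    - [[0,0,0],[0,-1,0.4],-1]
    - [[0,0,0],[0,-1,0.4],-1]
    - [[0,0,0],[0,-1,0.4],-1]

```text
time: 27.6
tool_pos: [0.4543, 0.0599, 0.1839]
tcp_rot: [-2.222, -2.22, 0.001]
wrist_force: [-0.3, 0.2, -0.4]
width: 1.0
```

Run:
```python
from cap import *
s=status.read_state();print(s['time'],s['tool_pos'],s['width'],s['wrist_force'])
p,d,ci=shot('wrist');W=world(ci,d);capfit(p,W,(.456,.160),.113)
print(ring(W,p,(.456,.161),.034,.07,.08))
p2,d,ci=shot('side');W=world(ci,d)
print('blue',fit(W,(.422,-.2705),.04,.04,.05),'yL',fit(W,(.467,-.027),.04,.04,.05))
save('g5.png',np.hstack([cv2.resize(x,(400,300),interpolation=2) for x in(p,p2[100:384,130:509])]))
```

```text
27.6 [0.45429979 0.05994496 0.18394707] 0.9997844976282303 [-0.27471698  0.15353346 -0.36535831]
top 658 [0.4417 0.1458] [0.4705 0.1748] 0.1131 fixed-r centre [0.4561 0.1606]
flange 576 [0.4352 0.1392] [0.477 0.174] 0.081 fixed-r centre [0.456  0.1611]
(1037, array([0.4566, 0.1601]), 0.028, array([0.4565, 0.16  ]), np.float64(0.0275), array([0.4566, 0.16  , 0.0758]), 'plane', array([-0.0002,  0.0045,  0.075 ]))
blue (381, array([ 0.4226, -0.273 ,  0.0439]), array([ 0.4229, -0.2713]), array([ 0.4218, -0.2714]), 0.0284) yL (224, array([ 0.4665, -0.0194,  0.0435]), array([ 0.4665, -0.0177]), array([ 0.4665, -0.0182]), 0.0294)
```

View pics/g5.png

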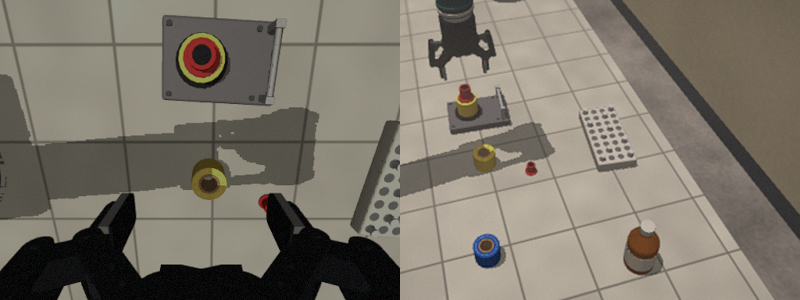

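The cap (top at 0.113, level) sits on the roll (top at 0.075), and all else stands where it was. Handing in.

```bash
python3 -c "
from h import *
print(order.finish_job())"
```

```text
the job is handed in; nothing more can be done
None
```

The yellow label roll is seated on the platter and the larger red cap sits flush on it, both lowered into place. I handed the job in at about 28 s of the 54 s allowed.

- **First grasp missed:** the finger tips sit about 40 mm higher than the reported TCP, so the first grasp closed on air above the roll without touching it. I measured the offset with the cameras, corrected for it, and the second grasp held.
- **Last checks:** with the gripper clear, the roll top is at 75 mm (75 mm expected) and the cap top at 113 mm (113 mm expected). Roll and cap are level and within about 1 mm of the spindle axis. Contact forces when lowering were only 3–5 N.
- **Camera disagreement:** before the cap went on, the top camera placed the spindle 1–2 mm from where the wrist camera did, within its calibration. I used the wrist camera for the fits.
- **Other objects:** the blue roll and the spare yellow roll measured unmoved. The bottle and rack I only judged by eye in the last side view, and they look untouched. The tip box was out of view in the last pictures, but the arm stayed well away from it.

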